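# Open a paddle-latched inspection box and load a jaw insert

### The job

Lift the paddle on the lid of the grey inspection box to release its latch, swing the lid up until it stands upright and leave it open. Then take the serrated jaw insert out of its stand (there it can only be held by its two ends) and lay it, serrations up, on the cradle inside the box, centred between the two end cheeks (there it can only be held by its long sides, so put it down on the desk and take it again in between), and let go. Do not shift or knock over the roller, the brass weight or the glue bottle.

Things in the scene. Friction and masses are not known exactly. Their poses are not given: they have to be found in the camera images.
- inspection_box: Grey metal box with a flat hinged lid, fixed to the desk: 160 mm along its x, 150 mm along its y, walls 65 mm high and 5 mm thick, lid 8 mm thick on top (closed top at 73 mm). Origin: centre of its underside, on the desk. Its -x side is the front, over which the paddle sticks out; the lid is hinged along the top of its +x side.
- lid_hinge (a point): Middle of the lid's hinge axis, fixed to the box, 65 mm above the desk and 80 mm from the box's centre along the box's +x. The axis runs along the box's y.
- lid (a joint): Angle of the lid: 0 closed, grows as its front rises, 1.57 upright, stop at 1.75. While latched it has only about 0.02 rad of play. The hinge is stiff (about 0.4 N m of friction): the lid stays at whatever angle it is left. While the lid is pulled by the bar the paddle tends to stay lifted, so the bar leads the lid by about 0.2 rad. The latch sticks out 29 mm from the underside of the open lid near its edge.
- paddle (a joint): Angle of the paddle relative to the lid: 0 lying flat along the lid, grows as its bar is lifted, stop at 0.6. A light spring (1 to 2 N at the bar) brings it back when let go. From about 0.35 the pawl is clear of its keeper and the lid is free. Once the lid has risen 0.1 rad the paddle may be at any angle.
- paddle_bar (a point): Centre of the paddle's finger bar: a round dark bar, 14 mm thick, 46 mm long along the box's y, the cross of a T whose 30 mm wide, 5 mm thick stem lies on the lid. With all closed it is 42 mm in front of the box's front wall, 77 mm above the desk, 70 mm from the paddle pivot. Its two ends are free: it can be pinched by the ends from above and then turns between the fingers, or pinched across.
- paddle_pivot (a point): Middle of the paddle's pivot axis (along the box's y), fixed to the lid: 132 mm from the lid hinge towards the lid's front and 12 mm above the hinge when the lid is closed.
- jaw_center (a point): Centre (half-way up) of the jaw insert to be loaded: grey steel block with a serrated top, 64 mm along its x, 28 mm along its y, 18 mm high, 0.14 kg. At the start it lies in the stand's channel with its underside 16 mm above the desk.
- jaw_stand: Dark steel stand, fixed to the desk, that holds the jaw insert. Origin: centre of its underside. A 16 mm high block, 54 mm along its x, with two rails along its x (58 mm long, up to 40 mm above the desk, 34 mm apart) that cover the long sides of the jaw completely. The channel is open at both ends, where the jaw sticks out 3 mm past the rails and 5 mm past the block.
- cradle (a point): Where the jaw's centre belongs, 30 mm above the desk on an aluminium cradle in the box; axes as the box's. The jaw lies along the box's x on a plinth 24 mm wide (in y), top 21 mm above the desk, between two end cheeks 70 mm apart, 43 mm high above the desk, 8 mm thick. Beside each of the jaw's long sides 56 mm is free to the box's wall; the cradle is 88 mm from the hinge line.
- roller_center (a point): Centre of a plain steel roller, 20 mm across, 60 mm high, standing loose on the desk; to be left alone.
- brass_weight_center (a point): Centre of a brass check weight with a knob, 38 mm across, 60 mm high, standing loose on the desk; to be left alone.
- glue_center (a point): Centre of a glue bottle with a red cap, 42 mm across, 106 mm high, standing loose on the desk; to be left alone.
Not all that is in view belongs to the job. Leave any orange look-alike of the part that bears jaw_center alone.

How it is judged:
On the way, in this order (a step that is already met when the one before it is completed fails the run):
1. the paddle is lifted, so that the pawl is withdrawn, with the lid still down (value of joint paddle above 0.3 rad and value of joint lid below 0.3 rad), for 0.05 s.
2. the lid is swung open (value of joint lid above 1.45 rad), for 0.2 s.
At the end, for the whole second after the job is handed in: The lid stands open at 1.45 rad (83 degrees) or more; the jaw insert lies flat on the cradle between the cheeks, serrations up (within 0.15 rad), its length along the box's x within 0.15 rad, its centre within 5 mm of the cradle point along the box's x, 6 mm along y and 4 mm in height (value of joint lid above 1.45 rad and x of jaw_center in the frame of cradle between -0.005 and 0.005 m and y of jaw_center in the frame of cradle between -0.006 and 0.006 m and z of jaw_center in the frame of cradle between -0.004 and 0.004 m and angle between the x axis of jaw_center and the x axis of cradle, either way round below 0.15 rad and angle between jaw_center's own z axis and vertical below 0.15 rad); the robot touches nothing.
It fails at once if the roller, the brass weight or the glue bottle is shifted by more than 20 mm or knocked over (distance of any of roller_center, brass_weight_center, glue_center from where it was at the start of the episode above 0.02 m).
It also fails if it takes over 69 s, if anything falls off the work surface, if the arm or the gripper's body presses on something with over 40 N, if the wrist force passes 120 N, or if a joint passes its speed limit or range.

### The arm

A 6-joint arm with a two-finger parallel gripper is mounted at the origin on a cart in front of the work surface, level with it; the furniture and walls round the work are solid. World frame = base frame: x ahead of the robot, y to its left, z up, the work surface at z = 0. Lengths are in m, angles in rad, forces in N, time in s.
With the tool pointing down it reaches from about 0.375 to 0.975 m from the base axis. Payload 3.8 kg.
Tool frame: the origin (TCP) lies where the fingers leave the gripper's body, on its centre line; the fingertips stand 73 mm ahead of it and the grasp point (between the pads) lies 54 mm ahead of it; z points along the fingers, y is the line along which they close (so a half turn about z gives the same grasp; the last joint's range is limited). The gripper opens to 85 mm and grips with 20 to 120 N. Pads are 22 mm wide; open, the fingers measure 114 mm over their backs; the gripper's body (76 mm by 85 mm) begins 54 mm behind the grasp point. The pads swing forward as they close: fully open they stand 13 mm farther back than shut.
Start: joints at [1.188, 0.264, 1.604, -0, 1.274, -0.037], TCP at [0.229, 0.635, 0.304] pointing down, gripper open.
Joint ranges: [-2.63, 2.63], [-0.94, 2.18], [0.31, 2.57], [-1.31, 4.45], [0, 2.66], [-2.55, 2.55]. Speed limits (rad/s): [2.57, 2.57, 3.14, 3.14, 3.14, 3.14].

### API

Orientations are given as a rotation vector (axis times angle).
In Python, from workcell import read_state, viewer, bot gives the robot as it stands.
- The arm moves only by the tool jog_arm, never from a script. Its argument "increments" is a list that holds one entry, the list of rows, each a list of 7 numbers: the shift along the tool's x, y, z in units of 30 mm (1.0 is 30 mm), then the turn, a rotation vector about the tool's x, y, z in units of 6 degrees (1.0 is 6 degrees), then the opening, from -1 (shut) to 1 (fully open). A call has exactly 5 rows; each row shifts and turns the commanded pose from where the row before left it, along the tool's axes as they then stand; what a row does not reach is not made up. A row lasts 1/12 s, in which the tool goes at most 41.7 mm and 7.16 degrees, less where a joint would pass 70% of its speed; a pose out of reach is approached as far as the arm can. A call is refused whole if a number of a shift passes 1 or a number of a turn 1, either way. A call with a gripper value outside its range is refused whole. The fingers move at their own pace and stop on an object; "force" is the grip in N (left out, the last holds). Time passes only in rows, so rows that do not move let the fingers close, or fill a call up. It gives the time, the measured TCP pose, the force, the opening and the grip force at its end, in the units of the state.
- read_state(): the state, without advancing time (a new reading comes with each control period).
- viewer.read_camera(name): name is "side" or "top" or "wrist"; returns (picture, depth): 384x512x3 uint8, blue, green, red; 384x512 float32, m along the optical axis (not along the pixel's ray), 0 where there is no reading.
- viewer.camera_params(name): a dict with "fx", "fy", "cx", "cy" (pixels), "R" (3x3) and "t" (3): a world point X has camera coordinates R X + t; the wrist camera has in their place "hand_eye" (4x4, takes a point from camera to tool coordinates, whose origin is the TCP and whose axes are the flange's). Camera axes: x right, y down, z forward; pixel columns grow to the right and rows downward; lengths in m; the calibration is good to about 2 mm. The wrist camera is an equidistant fisheye: a pixel r from the principal point sees the ray r / f radians off the axis. A picture is of the moment at which its call begins: read the wrist's pose just before it. camera_params takes no time and is no camera call.
- bot.finish_job(): hands the job in; it is judged then, once.
The state is a dict: "time": time; "q": joint angles; "joint_vel": joint speeds; "joint_torque": joint torques, N m; "tool_pos": TCP position; "tcp_rot": TCP orientation; "wrist_force": force on the tool from outside, world axes, zero at the start; "torque": the same for the moment, N m; "width": opening from 0.0 (shut) to 1.0 (fully open); "grip_force": force on a finger pad.
Only numpy, scipy, OpenCV 4.12 (cv2) and the standard library are available. Lean on these libraries where they do the work, as an engineer would, in place of code of your own. Each camera call takes 0.05 s, during which the arm holds its last target. There are 200 camera calls.

## Working session

There is one attempt and no reset: what is moved stays moved. The work goes in short steps, Python scripts to look and compute and a tool call to move; the robot and the scene stay as the last step left them, time stands still between calls to the robot, and variables do not carry over. Pictures are saved under pics/ and viewed, at most 10 in all, crops included, and the job is handed in when it is done.

Besides the shell and the picture viewer there is one more tool, called after ">>>" by a JSON object that holds its "name" and its "arguments", one argument or row to a line. jog_arm: Moves the arm, as the interface text tells. Its arguments: {"type":"object","properties":{"increments":{"type":"array","items":{"type":"array","items":{"type":"array","items":{"type":"number"}}}},"force":{"type":"number"}},"required":["increments"]}

```bash
ls; mkdir -p pics; python3 - <<'E'
from workcell import read_state, viewer, bot
import cv2,numpy as np
np.set_printoptions(precision=4,suppress=True)
s=read_state();print(s)
for n in("side","top"):
    im,d=viewer.read_camera(n);cv2.imwrite(f"pics/{n}0.png",im);np.savez(f"{n}0.npz",im=im,d=d)
    print(n,viewer.camera_params(n),(d>0).mean())
print(viewer.camera_params("wrist"))
E
```

```text
pics
{'time': 0.0, 'q': array([ 1.1881,  0.2648,  1.6054, -0.    ,  1.2737, -0.0369]), 'joint_vel': array([ 0.0011, -0.0004, -0.0011,  0.0011,  0.0009, -0.0002]), 'joint_torque': array([  0.0003, -51.5122, -36.732 ,   0.0002,   0.013 ,  -0.    ]), 'tool_pos': array([0.2286, 0.6345, 0.3025]), 'tcp_rot': array([-0.5403, -3.0943,  0.0035]), 'wrist_force': array([ 0.0103,  0.4462, -0.6488]), 'torque': array([ 0.0027, -0.0095, -0.0013]), 'grip_force': 0.0, 'width': 0.9995196894442918}
side {'fx': 481.5497550848088, 'fy': 481.5497550848088, 'cx': 254.66498709912946, 'cy': 196.28776256654882, 'R': array([[ 0.6807, -0.7326, -0.004 ],
       [-0.5907, -0.5456, -0.5945],
       [ 0.4333,  0.407 , -0.8041]]), 't': array([-0.1756,  0.5118,  0.7857])} 0.9960784912109375
top {'fx': 446.886552785476, 'fy': 446.886552785476, 'cx': 261.68163036106324, 'cy': 190.79694136978927, 'R': array([[-0.0122, -0.9999,  0.0089],
       [-0.9862,  0.0106, -0.1651],
       [ 0.165 , -0.0108, -0.9862]]), 't': array([0.2474, 0.533 , 0.9991])} 0.9958394368489584
{'fx': 297.3186396354542, 'fy': 297.3186396354542, 'cx': 256.1929417064587, 'cy': 194.60301007059553, 'hand_eye': array([[-0.0001, -0.9636, -0.2673,  0.0683],
       [ 1.    , -0.0004,  0.001 , -0.0007],
       [-0.0011, -0.2673,  0.9636, -0.0702],
       [ 0.    ,  0.    ,  0.    ,  1.    ]])}
```

View pics/top0.png

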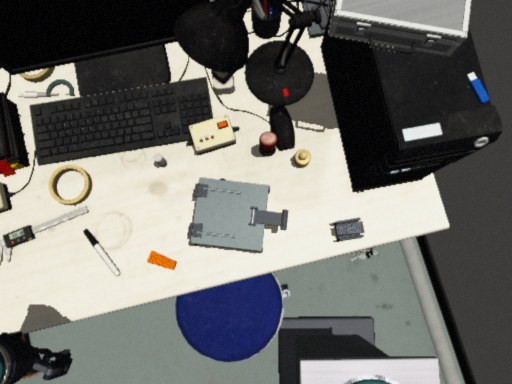

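View pics/side0.png

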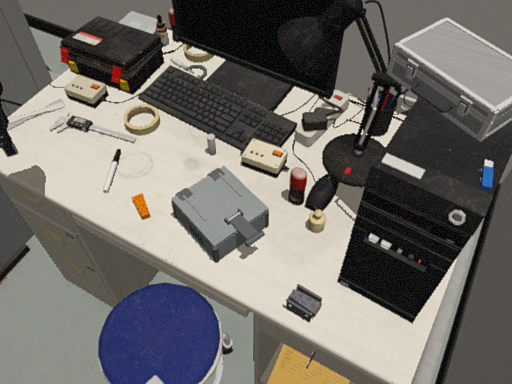

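The top view shows the box around (230,214) with its paddle bar at (280,219), pointing to world -y. The stand with the grey jaw is at (347,230), the roller at (160,160), the brass weight at (302,157) and the glue bottle at (268,143).
Candidates for the jaw: the grey block in the dark stand at (347,230), and the loose orange block at (162,260), which is the look-alike. I choose the grey one in the stand.

```bash
cat > h.py <<'E'
import cv2,numpy as np
from workcell import read_state, viewer, bot
from scipy.spatial.transform import Rotation as Ro
np.set_printoptions(precision=4,suppress=True)
def cloud(n,d,P=None):
    P=P or viewer.camera_params(n);v,u=np.mgrid[:d.shape[0],:d.shape[1]]
    c=np.stack([(u-P['cx'])/P['fx']*d,(v-P['cy'])/P['fy']*d,d],-1)
    return (c-P['t'])@P['R']
def proj(n,X):
    P=viewer.camera_params(n);c=np.atleast_2d(X)@P['R'].T+P['t']
    return np.c_[c[:,0]/c[:,2]*P['fx']+P['cx'],c[:,1]/c[:,2]*P['fy']+P['cy']]
def ray(n,uv,z):
    P=viewer.camera_params(n);uv=np.atleast_2d(uv)
    r=np.c_[(uv[:,0]-P['cx'])/P['fx'],(uv[:,1]-P['cy'])/P['fy'],np.ones(len(uv))]@P['R'];o=-P['R'].T@P['t']
    return o+r*((z-o[2])/r[:,2])[:,None]
E
python3 - <<'E'
from h import *
im=np.load('top0.npz')['im']; 
X={n:cloud(n,np.load(n+'0.npz')['d']) for n in('top','side')}
b=lambda c,r:(np.abs(X['top'][r,c]).round(4))
# region of interest around each object in world
for name,uv,rad in (('box',(230,214),.16),('stand',(347,230),.05),('roller',(160,160),.035),('brass',(302,157),.035),('glue',(268,143),.04)):
    c=ray('top',uv,.04)[0]
    for n in X:
        p=X[n].reshape(-1,3);p=p[np.hypot(*(p-c)[:,:2].T)<rad]
        print(name,n,c,'desk z',np.median(p[p[:,2]<.012][:,2]) if (p[:,2]<.012).any() else None,'hist',np.histogram(p[:,2],np.arange(-.005,.125,.01))[0])
        lo=.05 if name=='box' else .02
        q=p[(p[:,2]>lo)&(p[:,2]<.125)].astype(np.float32)
        r=cv2.minAreaRect(np.ascontiguousarray(q[:,:2])*1000);print('   rect',np.array(r[0]),r[1:],'mean',q.mean(0),'zmax',np.percentile(q[:,2],98))
t=im[195:255,180:375];s=np.load('side0.npz')['im'][160:330,160:335]
cv2.imwrite('pics/crop.png',np.vstack([cv2.resize(t,(800,246),interpolation=cv2.INTER_CUBIC),cv2.resize(s[105:170,100:175],(400,350)) .repeat(1,0) if 0 else np.hstack([cv2.resize(s[0:105],(420,252)),cv2.resize(s[110:170,100:175],(380,252))])]))
E
```

```text
box top [0.4826 0.3153 0.04  ] desk z 0.00042598774938466344 hist [8337   90   14   13   18   14   29 3567 1544   23    0    0]
   rect [477.2271 293.9228] ((216.67747497558594, 153.35488891601562), 82.65274810791016) mean [0.4786 0.3084 0.0742] zmax 0.08276954
box side [0.4826 0.3153 0.04  ] desk z -0.002652416801925324 hist [6640  167  182  179  202  191  234 3667  761    7    0    0]
   rect [476.4782 293.1668] ((218.24794006347656, 154.658447265625), 82.85078430175781) mean [0.4725 0.3002 0.0719] zmax 0.08153786
stand top [0.4424 0.0453 0.04  ] desk z 0.0004619816281734596 hist [804  38  83 171 268   0   0   0   0   0   0   0]
   rect [445.9247  38.243 ] ((47.79038619995117, 64.66999053955078), 7.465394973754883) mean [0.4465 0.0387 0.0356] zmax 0.04294163
stand side [0.4424 0.0453 0.04  ] desk z -0.0027374379022318714 hist [860  53  83 474 235   0   0   0   0   0   0   0]
   rect [443.8098  37.1289] ((47.638877868652344, 64.01828002929688), 8.79702091217041) mean [0.443  0.0364 0.0329] zmax 0.04097068
roller top [0.6127 0.4805 0.04  ] desk z 0.00031967666622133935 hist [494  20 
[... 729 characters left out ...]
114041912866 hist [334  41  37  51 125  18  41   0   0   0   0   0]
   rect [613.4895 140.7923] ((33.65115737915039, 37.53314971923828), 26.79376220703125) mean [0.6118 0.1393 0.0393] zmax 0.059235763
glue top [0.6516 0.2248 0.04  ] desk z 0.0002526263715300121 hist [339  54  94  63  16  12  12  17  26  21 131  75]
   rect [653.2135 214.6747] ((46.34751892089844, 63.82160186767578), 48.945011138916016) mean [0.6465 0.2218 0.0738] zmax 0.10795484
glue side [0.6516 0.2248 0.04  ] desk z -0.00027949023244552476 hist [296  72 119  76  37  42  44  45  45  50 145  29]
   rect [651.8535 213.799 ] ((41.85293197631836, 63.96921920776367), 47.05268478393555) mean [0.6413 0.2175 0.0677] zmax 0.10587313
```

View pics/crop.png

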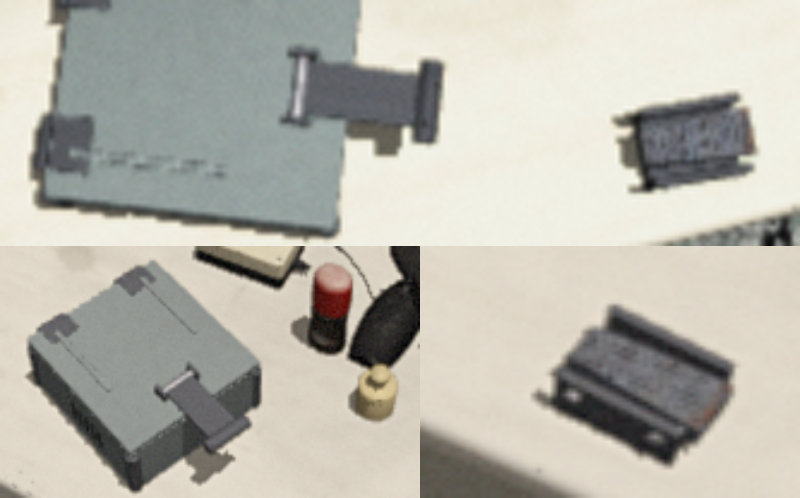

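The crop confirms a grey serrated block sitting in the dark stand, so that is the jaw. It also shows the paddle T over the front edge of the box. Next I fit the poses more closely.

```bash
cat >> h.py <<'E'
def plan(xyz,yang,op,n=None,state=None):
    """rows from the measured pose to TCP xyz, tool down with tool y at yang deg"""
    s=state or read_state();p=np.array(s['tool_pos']);R=Ro.from_rotvec(s['tcp_rot'])
    a=np.radians(yang);T=Ro.from_matrix(np.c_[[-np.sin(a),np.cos(a),0],[np.cos(a),np.sin(a),0],[0,0,-1]])
    d=np.array(xyz)-p;w=(R.inv()*T).as_rotvec(degrees=True)
    k=int(max(np.ceil(np.linalg.norm(w)/5.9),np.ceil(np.linalg.norm(d)/.0295),1)) if n is None else n
    for i in range(k):
        sh=R.inv().apply(np.array(xyz)-p)/(k-i)/.03;tw=(R.inv()*T).as_rotvec(degrees=True)/(k-i)/6
        r=np.r_[sh,tw].round(2);print(r.tolist()+[op])
        p=p+R.apply(r[:3]*.03);R=R*Ro.from_rotvec(r[3:]*6,degrees=True)
    print('rows',k,'end',p)
E
python3 - <<'E'
from h import *
X={n:cloud(n,np.load(n+'0.npz')['d']).reshape(-1,3) for n in('top','side')}
c0=np.array([.4798,.3143])
for n in X:
    p=X[n][np.hypot(*(X[n][:,:2]-c0).T)<.17];p=p[(p[:,2]>.066)&(p[:,2]<.095)]
    for yaw in (82.0,82.7,83.4):
        a=np.radians(yaw);l=(p[:,:2]-c0)@np.array([[np.cos(a),-np.sin(a)],[np.sin(a),np.cos(a)]])*1000
        body=(l[:,0]>-60)&(l[:,0]<60)
        ed=[]
        for x0 in(-60,40):
            m=(l[:,0]>x0)&(l[:,0]<x0+20);ed+=list(np.percentile(l[m,1],[1,99]))
        fr=[np.percentile(l[(abs(l[:,1]-yy)<10),0],[.5,99.5]) for yy in(-55,-35,35,55)]
        bar=l[(l[:,0]<-112)]
        print(n,yaw,'y-edges front/back',np.round(ed,1),'x-edges',np.round(fr,1).tolist(),'bar',bar.min(0),bar.max(0),bar.mean(0),'z',p[l[:,0]<-112,2].mean())
im=np.load('top0.npz')['im'];
# stand: pieces above 36mm (rails) and 28..36 (jaw)
for n in X:
    p=X[n][np.hypot(*(X[n][:,:2]-[.444,.037]).T)<.05];
    for lo,hi in((.0365,.05),(.022,.05)):
        q=p[(p[:,2]>lo)&(p[:,2]<hi)];r=cv2.minAreaRect((q[:,:2]*1000).astype(np.float32));print(n,lo,r,len(q))
E
```

```text
top 82.0 y-edges front/back [-75.4  72.  -73.5  73.2] x-edges [[-78.3, 86.6], [-78.9, 86.4], [-79.3, 85.2], [-79.6, 85.6]] bar [-129.0471  -25.0005] [-112.0356   20.3058] [-120.5849   -2.0868] z 0.08244842354809732
top 82.7 y-edges front/back [-74.4  72.5 -74.1  72.5] x-edges [[-78.9, 86.0], [-79.0, 85.9], [-78.9, 86.3], [-79.0, 85.5]] bar [-128.8648  -23.4935] [-112.0702   21.7505] [-120.5441   -0.6997] z 0.08243695522030449
top 83.4 y-edges front/back [-73.7  73.  -74.3  71.9] x-edges [[-79.5, 85.5], [-79.3, 85.4], [-78.6, 86.8], [-78.4, 86.1]] bar [-128.6633  -21.9998] [-112.085   23.192] [-120.5446    0.6204] z 0.08242408513406833
side 82.0 y-edges front/back [-72.8  73.8 -72.   74.8] x-edges [[-80.2, 84.5], [-80.2, 83.8], [-81.2, 84.0], [-81.9, 84.4]] bar [-130.2773  -24.4092] [-112.0906   22.0378] [-123.1662    0.0621] z 0.0801473776317474
side 82.7 y-edges front/back [-72.2  74.4 -72.7  74.2] x-edges [[-80.9, 84.3], [-80.7, 83.2], [-80.7, 84.5], [-81.3, 84.9]] bar [-130.4678  -22.8538] [-112.2004   23.6045] [-123.1563    1.5668] z 0.0801473776317474
side 83.4 y-edges front/back [-71.6  75.  -73.4  73.4] x-edges [[-81.6, 83.6], [-81.0, 82.7], [-80.4, 85.5], [-80.7, 84.6]] bar [-130.6388  -21.2951] [-112.2935   25.1676] [-123.1279    3.0713] z 0.0801473776317474
top 0.0365 ((446.0263671875, 38.37862014770508), (45.89396667480469, 60.757286071777344), 7.699335098266602) 178
top 0.022 ((445.92462158203125, 38.242977142333984), (47.79038619995117, 64.66999816894531), 7.465358734130859) 449
side 0.0365 ((443.4910583496094, 38.69278335571289), (47.47038650512695, 56.32900619506836), 8.103128433227539) 169
side 0.022 ((443.8631591796875, 37.18328094482422), (47.61857223510742, 63.96525192260742), 8.99712085723877) 744
```

```bash
python3 - <<'E'
from h import *
plan([.4643,.1933,.20],-7.3,1,n=20)
E
```

```text
[-0.62, -0.56, 0.17, -0.0, 0.0, 0.65, 1]
[-0.66, -0.51, 0.17, -0.0, 0.0, 0.65, 1]
[-0.69, -0.47, 0.17, -0.0, 0.0, 0.65, 1]
[-0.72, -0.42, 0.17, -0.0, 0.0, 0.64, 1]
[-0.75, -0.37, 0.17, -0.0, 0.0, 0.65, 1]
[-0.77, -0.32, 0.17, -0.0, 0.0, 0.64, 1]
[-0.79, -0.27, 0.17, -0.0, 0.0, 0.65, 1]
[-0.8, -0.21, 0.17, -0.0, 0.0, 0.64, 1]
[-0.82, -0.16, 0.17, -0.0, 0.0, 0.65, 1]
[-0.83, -0.1, 0.17, -0.0, 0.0, 0.64, 1]
[-0.83, -0.05, 0.17, -0.0, 0.0, 0.65, 1]
[-0.83, 0.01, 0.17, -0.0, 0.0, 0.64, 1]
[-0.83, 0.06, 0.18, -0.0, 0.0, 0.65, 1]
[-0.83, 0.12, 0.17, -0.0, 0.0, 0.64, 1]
[-0.81, 0.17, 0.18, -0.0, 0.0, 0.65, 1]
[-0.8, 0.23, 0.17, -0.0, 0.0, 0.64, 1]
[-0.78, 0.28, 0.18, -0.0, 0.0, 0.65, 1]
[-0.77, 0.34, 0.17, -0.0, 0.01, 0.64, 1]
[-0.74, 0.39, 0.18, -0.0, 0.0, 0.65, 1]
[-0.71, 0.43, 0.17, -0.01, 0.01, 0.64, 1]
rows 20 end [0.4643 0.1933 0.2001]
```

>>> {"name": "jog_arm", "arguments": {
  "increments": [
    [[-0.62,-0.56,0.17,0,0,0.65,1],[-0.66,-0.51,0.17,0,0,0.65,1],[-0.69,-0.47,0.17,0,0,0.65,1],[-0.72,-0.42,0.17,0,0,0.65,1],[-0.75,-0.37,0.17,0,0,0.65,1]]
  ]
}}

```text
time: 0.52
tool_pos: [0.2882, 0.5235, 0.2775]
tcp_rot: [-1.061, -2.957, 0.002]
wrist_force: [0.6, -0.8, -0.2]
width: 0.997
grip_force: 0.0
```

>>> {"name": "jog_arm", "arguments": {
  "increments": [
    [[-0.77,-0.32,0.17,0,0,0.65,1],[-0.79,-0.27,0.17,0,0,0.65,1],[-0.8,-0.21,0.17,0,0,0.65,1],[-0.82,-0.16,0.17,0,0,0.65,1],[-0.83,-0.1,0.17,0,0,0.65,1]]
  ]
}}

```text
time: 0.93
tool_pos: [0.3471, 0.4131, 0.2522]
tcp_rot: [-1.547, -2.734, 0.001]
wrist_force: [-0.4, -0.3, 0.4]
width: 1.004
grip_force: 0.0
```

>>> {"name": "jog_arm", "arguments": {
  "increments": [
    [[-0.83,-0.05,0.17,0,0,0.65,1],[-0.83,0,0.17,0,0,0.65,1],[-0.83,0.06,0.17,0,0,0.65,1],[-0.83,0.12,0.17,0,0,0.64,1],[-0.81,0.17,0.17,0,0,0.64,1]]
  ]
}}

```text
time: 1.35
tool_pos: [0.4048, 0.3025, 0.2267]
tcp_rot: [-1.985, -2.435, 0.001]
wrist_force: [-0.5, -0.4, 0.6]
width: 1.005
grip_force: 0.0
```

>>> {"name": "jog_arm", "arguments": {
  "increments": [
    [[-0.8,0.23,0.17,0,0,0.64,1],[-0.78,0.28,0.17,0,0,0.64,1],[-0.77,0.34,0.17,0,0,0.64,1],[-0.74,0.39,0.17,0,0,0.64,1],[-0.71,0.43,0.17,0,0,0.64,1]]
  ]
}}

```text
time: 1.77
tool_pos: [0.4632, 0.1919, 0.2013]
tcp_rot: [-2.363, -2.07, 0.001]
wrist_force: [0.3, -0.7, 0.1]
width: 1.0
grip_force: 0.0
```

```bash
python3 - <<'E'
from h import *
s=read_state();print(s['time'],s['tool_pos'],s['q'])
im,d=viewer.read_camera('wrist');cv2.imwrite('pics/w1.png',im)
plan([.4643,.1933,.127],-7.3,.6)
E
```

```text
1.7667 [0.4632 0.1919 0.2013] [ 0.3431  0.0254  2.075  -0.      1.0418  0.4755]
[0.05, -0.01, 0.81, -0.0, 0.01, -0.03, 0.6]
[0.05, -0.01, 0.82, -0.0, 0.01, -0.03, 0.6]
[0.05, -0.0, 0.81, -0.0, 0.01, -0.02, 0.6]
rows 3 end [0.4643 0.1932 0.1271]
```

View pics/w1.png

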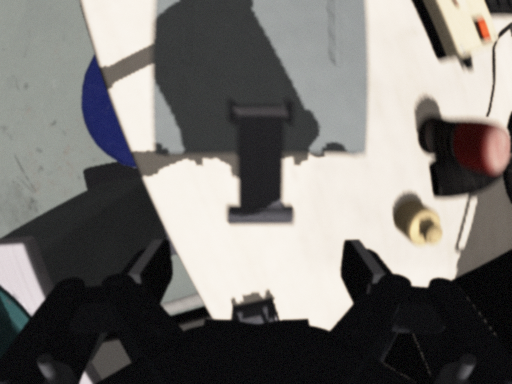

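The wrist view shows the bar at (261,213), about midway between the fingers (172 and 343), so I descend and pinch its ends.

>>> {"name": "jog_arm", "arguments": {
  "increments": [
    [[0.05,0,0.81,0,0,-0.03,0.7],[0.05,0,0.81,0,0,-0.03,0.7],[0.05,0,0.81,0,0,-0.02,0.7],[0,0,0,0,0,0,0.7],[0,0,0,0,0,0,0.7]]
  ]
}}

```text
time: 2.23
tool_pos: [0.4621, 0.1972, 0.1274]
tcp_rot: [-2.35, -2.083, 0.007]
wrist_force: [0.7, -0.3, 0.6]
width: 0.848
grip_force: 0.0
```

>>> {"name": "jog_arm", "arguments": {
  "increments": [
    [[0,0,0,0,0,0,-0.3],[0,0,0,0,0,0,-0.3],[0,0,0,0,0,0,-0.3],[0,0,0,0,0,0,-0.3],[0,0,0,0,0,0,-0.3]]
  ],
  "force": 40
}}

```text
time: 2.65
tool_pos: [0.4649, 0.1982, 0.1306]
tcp_rot: [2.35, 2.083, 0.005]
wrist_force: [0.5, 0.2, 3.3]
width: 0.529
grip_force: 41.2
```

>>> {"name": "jog_arm", "arguments": {
  "increments": [
    [[0,0,0,0,0,0,-0.3],[0,0,0,0,0,0,-0.3],[0,0,0,0,0,0,-0.3],[0,0,0,0,0,0,-0.3],[0,0,0,0,0,0,-0.3]]
  ]
}}

```text
time: 3.07
tool_pos: [0.4649, 0.1982, 0.1303]
tcp_rot: [2.351, 2.083, 0.005]
wrist_force: [1.0, 0.2, 6.5]
width: 0.528
grip_force: 41.4
```

```bash
python3 - <<'E'
from h import *
s=read_state();print(s['time'],s['tool_pos'],s['wrist_force'],s['width'],s['grip_force'])
# bar path (box x,z) relative to start bar pos, in units of 30mm: tool x=+box x, tool z=-z
def bar(th,ph):
    v=np.array([-132-70*np.cos(ph),12+70*np.sin(ph)]);c,s_=np.cos(th),np.sin(th)
    return np.array([c*v[0]+s_*v[1],-s_*v[0]+c*v[1]])
wp=[(0,p) for p in (0,.1,.2,.3,.4,.48)]+[(0,.48)]
N=30
wp+=[(t,max(.3,.48-t)) for t in np.linspace(0,1.67,N+1)[1:]]
q=np.array([bar(*w) for w in wp])
e=np.zeros(2);pos=q[0].copy()
for w,a in zip(wp[1:],q[1:]):
    r=((a-pos)/30).round(2);pos=pos+r*30;print(np.round(w,2),[r[0],0,-r[1]])
E
```

```text
3.0667 [0.4649 0.1982 0.1303] [0.95   0.245  6.5267] 0.5280969037604877 41.41363441944122
[0.  0.1] [np.float64(0.01), 0, np.float64(-0.23)]
[0.  0.2] [np.float64(0.04), 0, np.float64(-0.23)]
[0.  0.3] [np.float64(0.05), 0, np.float64(-0.23)]
[0.  0.4] [np.float64(0.08), 0, np.float64(-0.22)]
[0.   0.48] [np.float64(0.08), 0, np.float64(-0.17)]
[0.   0.48] [np.float64(0.0), 0, np.float64(0.0)]
[0.06 0.42] [np.float64(0.03), 0, np.float64(-0.24)]
[0.11 0.37] [np.float64(0.05), 0, np.float64(-0.24)]
[0.17 0.31] [np.float64(0.05), 0, np.float64(-0.24)]
[0.22 0.3 ] [np.float64(0.12), 0, np.float64(-0.33)]
[0.28 0.3 ] [np.float64(0.15), 0, np.float64(-0.34)]
[0.33 0.3 ] [np.float64(0.17), 0, np.float64(-0.33)]
[0.39 0.3 ] [np.float64(0.19), 0, np.float64(-0.33)]
[0.45 0.3 ] [np.float64(0.2), 0, np.float64(-0.31)]
[0.5 0.3] [np.float64(0.22), 0, np.float64(-0.3)]
[0.56 0.3 ] [np.float64(0.24), 0, np.float64(-0.29)]
[0.61 0.3 ] [np.float64(0.25), 0, np.float64(-0.27)]
[0.67 0.3 ] [np.float64(0.27), 0, np.float64(-0.26)]
[0.72 0.3 ] [np.float64(0.29), 0, np.float64(-0.25)]
[0.78 0.3 ] [np.fl
[... 172 characters left out ...]
0, np.float64(-0.18)]
[1.  0.3] [np.float64(0.34), 0, np.float64(-0.15)]
[1.06 0.3 ] [np.float64(0.35), 0, np.float64(-0.14)]
[1.11 0.3 ] [np.float64(0.35), 0, np.float64(-0.12)]
[1.17 0.3 ] [np.float64(0.36), 0, np.float64(-0.1)]
[1.22 0.3 ] [np.float64(0.37), 0, np.float64(-0.08)]
[1.28 0.3 ] [np.float64(0.37), 0, np.float64(-0.05)]
[1.34 0.3 ] [np.float64(0.37), 0, np.float64(-0.04)]
[1.39 0.3 ] [np.float64(0.37), 0, np.float64(-0.02)]
[1.45 0.3 ] [np.float64(0.38), 0, np.float64(0.01)]
[1.5 0.3] [np.float64(0.37), 0, np.float64(0.02)]
[1.56 0.3 ] [np.float64(0.37), 0, np.float64(0.05)]
[1.61 0.3 ] [np.float64(0.37), 0, np.float64(0.06)]
[1.67 0.3 ] [np.float64(0.36), 0, np.float64(0.09)]
```

>>> {"name": "jog_arm", "arguments": {
  "increments": [
    [[0.01,0,-0.23,0,0,0,-0.3],[0.04,0,-0.23,0,0,0,-0.3],[0.05,0,-0.23,0,0,0,-0.3],[0.08,0,-0.22,0,0,0,-0.3],[0.08,0,-0.17,0,0,0,-0.3]]
  ]
}}

```text
time: 3.48
tool_pos: [0.4654, 0.2045, 0.1612]
tcp_rot: [2.348, 2.083, 0.0]
wrist_force: [6.8, -4.3, -4.4]
width: 0.526
grip_force: 41.4
```

>>> {"name": "jog_arm", "arguments": {
  "increments": [
    [[0,0,0,0,0,0,-0.3],[0,0,0,0,0,0,-0.3],[0,0,0,0,0,0,-0.3],[0,0,0,0,0,0,-0.3],[0,0,0,0,0,0,-0.3]]
  ]
}}

```text
time: 3.9
tool_pos: [0.4655, 0.2046, 0.1612]
tcp_rot: [2.349, 2.082, 0.001]
wrist_force: [6.1, -2.7, -2.9]
width: 0.522
grip_force: 41.5
```

```bash
python3 - <<'E'
from h import *
s=read_state();print(s['time'],s['tool_pos'],s['wrist_force'],s['width'],s['grip_force'])
im,d=viewer.read_camera('side');cv2.imwrite('pics/s2.png',cv2.resize(im[140:280,140:340],(800,560)))
X=cloud('side',d).reshape(-1,3);a=np.radians(82.7)
l=(X[:,:2]-[.4798,.3143])@np.array([[np.cos(a),-np.sin(a)],[np.sin(a),np.cos(a)]])
for x0 in np.arange(-.13,-.04,.01):
    m=(abs(l[:,1])<.013)&(abs(l[:,0]-x0)<.005)&(X[:,2]<.13);print(x0.round(3),np.median(X[m,2]),m.sum())
m=(abs(l[:,1]-.04)<.02)&(abs(l[:,0]+.07)<.008)&(X[:,2]>.05)&(X[:,2]<.12);print('lid front',np.median(X[m,2]),m.sum())
E
```

```text
3.9 [0.4655 0.2046 0.1612] [ 6.0589 -2.6707 -2.8634] 0.5223588445465662 41.53307855129242
-0.13 -0.0014682831199147345 51
-0.12 0.10671130191551682 126
-0.11 0.00012545614290368555 81
-0.1 -0.000895050559553533 79
-0.09 -0.0022919977239151184 69
-0.08 -0.0006756974369911857 76
-0.07 -0.752241288762328 22
-0.06 -0.7501809122397598 18
-0.05 -0.7514055055153697 22
lid front 0.076544048689515 94
```

View pics/s2.png

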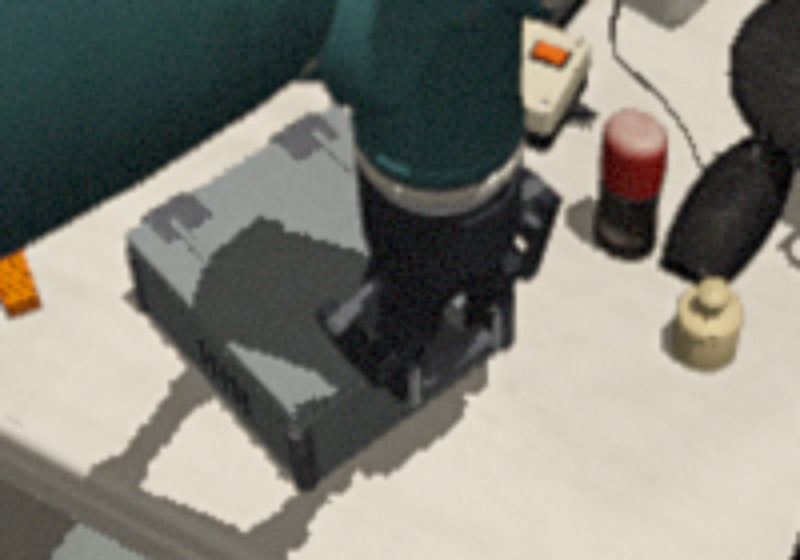

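The side view shows the lid still flat, with the gripper around the raised bar at about (430,375). The tool rose 31 mm, so the paddle is at about 0.45 rad. I now swing the lid.

>>> {"name": "jog_arm", "arguments": {
  "increments": [
    [[0.03,0,-0.24,0,0,0,-0.3],[0.05,0,-0.24,0,0,0,-0.3],[0.05,0,-0.24,0,0,0,-0.3],[0.12,0,-0.33,0,0,0,-0.3],[0.15,0,-0.34,0,0,0,-0.3]]
  ]
}}

```text
time: 4.37
tool_pos: [0.467, 0.2165, 0.2026]
tcp_rot: [2.349, 2.082, 0.001]
wrist_force: [6.4, -1.4, -5.7]
width: 0.527
grip_force: 42.0
```

>>> {"name": "jog_arm", "arguments": {
  "increments": [
    [[0.17,0,-0.33,0,0,0,-0.3],[0.19,0,-0.33,0,0,0,-0.3],[0.2,0,-0.31,0,0,0,-0.3],[0.22,0,-0.3,0,0,0,-0.3],[0.24,0,-0.29,0,0,0,-0.3]]
  ]
}}

```text
time: 4.78
tool_pos: [0.4707, 0.2467, 0.2494]
tcp_rot: [2.348, 2.082, -0.0]
wrist_force: [7.8, -1.6, -5.2]
width: 0.523
grip_force: 41.5
```

```bash
python3 - <<'E'
from h import *
from scipy.optimize import fsolve
s=read_state();print(s['time'],s['tool_pos'],s['tcp_rot'],s['wrist_force'],s['torque'],s['width'])
E
```

```text
4.7833 [0.4707 0.2467 0.2494] [ 2.3483  2.0815 -0.0003] [ 7.7828 -1.6344 -5.2093] [-0.4888 -1.1046  0.106 ] 0.5227584681550985
```

>>> {"name": "jog_arm", "arguments": {
  "increments": [
    [[0.25,0,-0.27,0,0,0,-0.3],[0.27,0,-0.26,0,0,0,-0.3],[0.29,0,-0.25,0,0,0,-0.3],[0.29,0,-0.22,0,0,0,-0.3],[0.31,0,-0.22,0,0,0,-0.3]]
  ]
}}

```text
time: 5.2
tool_pos: [0.476, 0.2883, 0.2859]
tcp_rot: [2.348, 2.081, -0.001]
wrist_force: [7.6, -3.7, -4.9]
width: 0.525
grip_force: 41.3
```

>>> {"name": "jog_arm", "arguments": {
  "increments": [
    [[0.32,0,-0.19,0,0,0,-0.3],[0.33,0,-0.18,0,0,0,-0.3],[0.34,0,-0.15,0,0,0,-0.3],[0.35,0,-0.14,0,0,0,-0.3],[0.35,0,-0.12,0,0,0,-0.3]]
  ]
}}

```text
time: 5.62
tool_pos: [0.4824, 0.3386, 0.3097]
tcp_rot: [2.348, 2.08, -0.001]
wrist_force: [6.1, -3.8, -1.9]
width: 0.52
grip_force: 41.0
```

>>> {"name": "jog_arm", "arguments": {
  "increments": [
    [[0.36,0,-0.1,0,0,0,-0.3],[0.37,0,-0.08,0,0,0,-0.3],[0.37,0,-0.05,0,0,0,-0.3],[0.37,0,-0.04,0,0,0,-0.3],[0.37,0,-0.02,0,0,0,-0.3]]
  ]
}}

```text
time: 6.03
tool_pos: [0.4894, 0.3937, 0.319]
tcp_rot: [2.348, 2.08, 0.001]
wrist_force: [5.8, -4.0, -0.0]
width: 0.519
grip_force: 40.6
```

>>> {"name": "jog_arm", "arguments": {
  "increments": [
    [[0.38,0,0.01,0,0,0,-0.3],[0.37,0,0.02,0,0,0,-0.3],[0.37,0,0.05,0,0,0,-0.3],[0.37,0,0.06,0,0,0,-0.3],[0.36,0,0.09,0,0,0,-0.3]]
  ]
}}

```text
time: 6.45
tool_pos: [0.4965, 0.4495, 0.313]
tcp_rot: [2.349, 2.08, 0.005]
wrist_force: [6.6, -2.9, 3.8]
width: 0.513
grip_force: 40.1
```

>>> {"name": "jog_arm", "arguments": {
  "increments": [
    [[0,0,0,0,0,0,-0.3],[0,0,0,0,0,0,-0.3],[0,0,0,0,0,0,-0.3],[0,0,0,0,0,0,-0.3],[0,0,0,0,0,0,-0.3]]
  ]
}}

```text
time: 6.87
tool_pos: [0.4965, 0.45, 0.3128]
tcp_rot: [2.349, 2.081, 0.008]
wrist_force: [7.4, 1.3, 2.3]
width: 0.509
grip_force: 40.5
```

```bash
cat >> h.py <<'E'
def local(X,c0=(.4798,.3143),yaw=82.7):
    a=np.radians(yaw);return np.concatenate([(X[...,:2]-np.array(c0))@np.array([[np.cos(a),-np.sin(a)],[np.sin(a),np.cos(a)]]),X[...,2:]],-1)
def lid(n,d):
    l=local(cloud(n,d).reshape(-1,3));o=[]
    m=(abs(l[:,1])>.035)&(abs(l[:,1])<.07)&(l[:,0]>.03)&(l[:,0]<.14)&(l[:,2]>.09)&(l[:,2]<.24);q=l[m]
    if len(q)<30: return len(q)
    k=np.polyfit(q[:,2],q[:,0],1);r=abs(q[:,0]-np.polyval(k,q[:,2]))<.004;k=np.polyfit(q[r,2],q[r,0],1)
    return 'lid angle',np.pi/2+np.arctan(k[0]),len(q),r.sum()
E
python3 - <<'E'
from h import *
s=read_state();print(s['time'],s['tool_pos'],s['wrist_force'],s['q'])
for n in('top','side'):
    im,d=viewer.read_camera(n);print(n,lid(n,d))
E
```

```text
6.8667 [0.4965 0.45   0.3128] [7.3799 1.31   2.2656] [ 0.7003  0.2471  1.6083 -0.0028  1.2809  0.8219]
top ('lid angle', np.float64(1.738959603942964), 497, np.int64(476))
side ('lid angle', np.float64(1.728520879151266), 1491, np.int64(1468))
```

The lid measures 1.73 rad in both views. I release, rise, and move over to the stand.

>>> {"name": "jog_arm", "arguments": {
  "increments": [
    [[0,0,0,0,0,0,0.6],[0,0,0,0,0,0,0.6],[0,0,0,0,0,0,0.6],[0,0,0,0,0,0,0.6],[0,0,0,0,0,0,0.6]]
  ]
}}

```text
time: 7.38
tool_pos: [0.4938, 0.4498, 0.3111]
tcp_rot: [-2.351, -2.084, 0.002]
wrist_force: [-0.9, 0.5, -0.5]
width: 0.8
grip_force: 0.0
```

>>> {"name": "jog_arm", "arguments": {
  "increments": [
    [[0,0,-0.5,0,0,0,0.6],[0,0,-0.6,0,0,0,0.6],[0,0,-0.6,0,0,0,0.6],[0,0,-0.6,0,0,0,0.6],[0,0,0,0,0,0,0.6]]
  ]
}}

```text
time: 7.8
tool_pos: [0.4951, 0.4509, 0.3855]
tcp_rot: [2.351, 2.084, 0.011]
wrist_force: [1.3, 0.4, 1.0]
width: 0.799
grip_force: 0.0
```

```bash
python3 - <<'E'
from h import *
s=read_state();print(s['time'],s['tool_pos'],s['wrist_force'],s['q'],s['width'])
for n in('top',):
    im,d=viewer.read_camera(n);print(n,lid(n,d))
plan([.445,.0378,.20],98,1,n=25)
E
```

```text
7.8 [0.4951 0.4509 0.3855] [1.2641 0.4382 0.9692] [0.7015 0.2136 1.5172 0.0001 1.4038 0.8219] 0.7985177005246047
top ('lid angle', np.float64(1.738674615048299), 504, np.int64(479))
[-0.56, -0.0, 0.24, 0.0, 0.0, -0.7, 1]
[-0.55, -0.04, 0.24, 0.0, 0.0, -0.7, 1]
[-0.55, -0.08, 0.24, 0.0, 0.0, -0.7, 1]
[-0.54, -0.12, 0.24, 0.0, 0.0, -0.7, 1]
[-0.53, -0.16, 0.24, 0.0, 0.0, -0.7, 1]
[-0.52, -0.2, 0.24, 0.0, 0.0, -0.7, 1]
[-0.5, -0.24, 0.24, 0.0, 0.0, -0.7, 1]
[-0.48, -0.27, 0.24, 0.0, 0.0, -0.7, 1]
[-0.46, -0.31, 0.24, 0.0, 0.0, -0.7, 1]
[-0.44, -0.34, 0.24, 0.0, 0.0, -0.7, 1]
[-0.41, -0.37, 0.24, 0.0, 0.0, -0.7, 1]
[-0.38, -0.4, 0.24, 0.0, 0.0, -0.7, 1]
[-0.35, -0.43, 0.24, 0.0, 0.0, -0.7, 1]
[-0.32, -0.45, 0.25, 0.0, 0.0, -0.7, 1]
[-0.29, -0.48, 0.24, 0.0, 0.0, -0.7, 1]
[-0.25, -0.5, 0.25, 0.0, 0.0, -0.7, 1]
[-0.22, -0.51, 0.24, 0.0, 0.0, -0.7, 1]
[-0.18, -0.53, 0.25, 0.0, 0.0, -0.7, 1]
[-0.14, -0.54, 0.24, 0.0, 0.0, -0.7, 1]
[-0.1, -0.55, 0.25, 0.01, 0.01, -0.7, 1]
[-0.06, -0.55, 0.24, 0.0, 0.0, -0.7, 1]
[-0.02, -0.55, 0.25, 0.01, 0.01, -0.7, 1]
[0.03, -0.55, 0.25, 0.0, 0.0, -0.69, 1]
[0.06, -0.55, 0.24, 0.01, 0.01, -0.7, 1]
[0.11, -0.55, 0.25, 0.0, 0.0, -0.69, 1]
rows 25 end [0.445  0.0378 0.1999]
```

>>> {"name": "jog_arm", "arguments": {
  "increments": [
    [[-0.56,0,0.1,0,0,-0.7,1],[-0.55,-0.04,0.2,0,0,-0.7,1],[-0.55,-0.08,0.25,0,0,-0.7,1],[-0.54,-0.12,0.25,0,0,-0.7,1],[-0.53,-0.16,0.25,0,0,-0.7,1]]
  ]
}}

```text
time: 8.27
tool_pos: [0.4834, 0.3662, 0.3466]
tcp_rot: [-1.927, -2.48, 0.004]
wrist_force: [0.6, 0.5, 0.0]
width: 0.996
grip_force: 0.0
```

>>> {"name": "jog_arm", "arguments": {
  "increments": [
    [[-0.52,-0.2,0.25,0,0,-0.7,1],[-0.5,-0.24,0.25,0,0,-0.7,1],[-0.48,-0.27,0.25,0,0,-0.7,1],[-0.46,-0.31,0.25,0,0,-0.7,1],[-0.44,-0.34,0.25,0,0,-0.7,1]]
  ]
}}

```text
time: 8.68
tool_pos: [0.473, 0.2836, 0.3092]
tcp_rot: [-1.442, -2.789, 0.004]
wrist_force: [-0.5, -0.3, -0.0]
width: 0.997
grip_force: 0.0
```

>>> {"name": "jog_arm", "arguments": {
  "increments": [
    [[-0.41,-0.37,0.25,0,0,-0.7,1],[-0.38,-0.4,0.25,0,0,-0.7,1],[-0.35,-0.43,0.25,0,0,-0.7,1],[-0.32,-0.45,0.25,0,0,-0.7,1],[-0.29,-0.48,0.25,0,0,-0.7,1]]
  ]
}}

```text
time: 9.1
tool_pos: [0.4626, 0.2011, 0.2719]
tcp_rot: [-0.91, -3.005, 0.003]
wrist_force: [-0.1, 0.7, 0.1]
width: 0.999
grip_force: 0.0
```

>>> {"name": "jog_arm", "arguments": {
  "increments": [
    [[-0.25,-0.5,0.25,0,0,-0.7,1],[-0.22,-0.51,0.25,0,0,-0.7,1],[-0.18,-0.53,0.25,0,0,-0.7,1],[-0.14,-0.54,0.25,0,0,-0.7,1],[-0.1,-0.55,0.25,0,0,-0.7,1]]
  ]
}}

```text
time: 9.52
tool_pos: [0.4525, 0.1181, 0.2345]
tcp_rot: [-0.347, -3.12, 0.001]
wrist_force: [0.6, 1.3, -0.1]
width: 1.002
grip_force: 0.0
```

>>> {"name": "jog_arm", "arguments": {
  "increments": [
    [[-0.06,-0.55,0.25,0,0,-0.7,1],[-0.02,-0.55,0.25,0,0,-0.7,1],[0.03,-0.55,0.25,0,0,-0.7,1],[0.06,-0.55,0.25,0,0,-0.7,1],[0.11,-0.55,0.25,0,0,-0.7,1]]
  ]
}}

```text
time: 9.93
tool_pos: [0.4423, 0.0359, 0.1972]
tcp_rot: [0.227, -3.131, -0.0]
wrist_force: [0.5, -0.2, -0.2]
width: 1.002
grip_force: 0.0
```

>>> {"name": "jog_arm", "arguments": {
  "increments": [
    [[0,0,0,0,0,0,1],[0,0,0,0,0,0,1],[0,0,0,0,0,0,1],[0,0,0,0,0,0,1],[0,0,0,0,0,0,1]]
  ]
}}

```text
time: 10.35
tool_pos: [0.4441, 0.0373, 0.1995]
tcp_rot: [-0.222, 3.133, 0.0]
wrist_force: [-0.2, 0.2, 0.3]
width: 1.003
grip_force: 0.0
```

```bash
cat >> h.py <<'E'
def wcloud(d,s):
    P=viewer.camera_params('wrist');v,u=np.mgrid[:d.shape[0],:d.shape[1]]
    x,y=(u-P['cx'])/P['fx'],(v-P['cy'])/P['fy'];r=np.hypot(x,y)+1e-9;t=np.tan(np.minimum(r,1.45))/r
    c=np.stack([x*t*d,y*t*d,d],-1);H=P['hand_eye'];R=Ro.from_rotvec(s['tcp_rot']).as_matrix()
    return (c@H[:3,:3].T+H[:3,3])@R.T+s['tool_pos']
E
python3 - <<'E'
from h import *
s=read_state();print(s['time'],s['tool_pos'],s['q'],s['width'])
im,d=viewer.read_camera('wrist');cv2.imwrite('pics/w2.png',im)
p=wcloud(d,s).reshape(-1,3);p=p[np.hypot(*(p[:,:2]-[.445,.0378]).T)<.06]
print(np.histogram(p[:,2],np.arange(-.006,.06,.004)))
for lo,hi in((.0365,.05),(.024,.05)):
    q=p[(p[:,2]>lo)&(p[:,2]<hi)];print(cv2.minAreaRect((q[:,:2]*1000).astype(np.float32)),len(q))
im,d=viewer.read_camera('top');np.savez('top1.npz',im=im,d=d);cv2.imwrite('pics/t1.png',cv2.resize(im[150:270,170:330],(800,600)))
E
```

```text
10.35 [0.4441 0.0373 0.1995] [ 0.0279 -0.0842  2.1849  0.0002  1.0402 -1.6845] 1.0026894124378274
(array([ 200, 7237,   57,   53,   60,  147,  160,  200,  240,  911, 1657,
        981,    1,    0,    0,    0]), array([-0.006, -0.002,  0.002,  0.006,  0.01 ,  0.014,  0.018,  0.022,
        0.026,  0.03 ,  0.034,  0.038,  0.042,  0.046,  0.05 ,  0.054,
        0.058]))
((444.0646667480469, 38.90403747558594), (46.64627456665039, 57.66555404663086), 8.753898620605469) 1078
((443.53814697265625, 37.22651290893555), (48.18840026855469, 63.366172790527344), 8.72596549987793) 3892
```

View pics/t1.png

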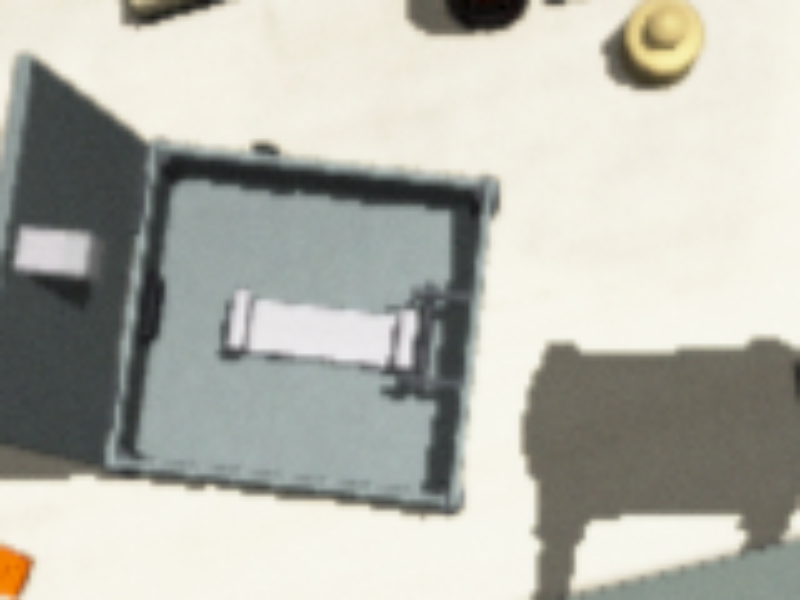

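View pics/w2.png

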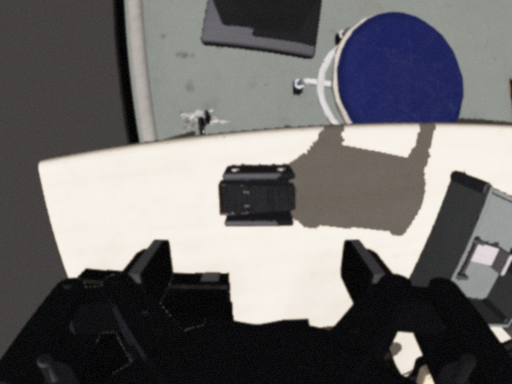

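The top crop shows the open box, with the cradle's light plinth between its cheeks at (240,320) and (405,338), and the lid upright on the left. The wrist view shows the stand at (257,195), centred between the fingers. I descend and grip the jaw by its ends.

>>> {"name": "jog_arm", "arguments": {
  "increments": [
    [[0,0.02,0.8,0,0,-0.05,1],[0,0,0.8,0,0,0,1],[0,0,0.8,0,0,0,1],[0,0,0.8,0,0,0,1],[0,0,0.4,0,0,0,1]]
  ]
}}

```text
time: 10.87
tool_pos: [0.4422, 0.0376, 0.0888]
tcp_rot: [0.23, -3.13, -0.0]
wrist_force: [-1.2, 0.7, 0.2]
width: 1.001
grip_force: 0.0
```

>>> {"name": "jog_arm", "arguments": {
  "increments": [
    [[0,0,0.4,0,0,0,1],[0,0,0,0,0,0,1],[0,0,0,0,0,0,0.2],[0,0,0,0,0,0,0.2],[0,0,0,0,0,0,0.2]]
  ],
  "force": 50
}}

```text
time: 11.28
tool_pos: [0.4449, 0.0374, 0.0805]
tcp_rot: [-0.23, 3.131, -0.0]
wrist_force: [1.0, -0.9, -1.4]
width: 0.74
grip_force: 55.0
```

>>> {"name": "jog_arm", "arguments": {
  "increments": [
    [[0,0,0,0,0,0,0.2],[0,0,0,0,0,0,0.2],[0,0,0,0,0,0,0.2],[0,0,0,0,0,0,0.2],[0,0,0,0,0,0,0.2]]
  ]
}}

```text
time: 11.7
tool_pos: [0.4447, 0.0374, 0.0803]
tcp_rot: [-0.229, 3.131, 0.0]
wrist_force: [-1.2, 0.0, 6.6]
width: 0.734
grip_force: 55.9
```

>>> {"name": "jog_arm", "arguments": {
  "increments": [
    [[0,0,-0.3,0,0,0,0.2],[0,0,-0.5,0,0,0,0.2],[0,0,-0.6,0,0,0,0.2],[0,0,-0.6,0,0,0,0.2],[0,0,-0.6,0,0,0,0.2]]
  ]
}}

```text
time: 12.12
tool_pos: [0.443, 0.0372, 0.158]
tcp_rot: [0.23, -3.132, 0.0]
wrist_force: [0.1, -0.4, -1.4]
width: 0.738
grip_force: 55.1
```

>>> {"name": "jog_arm", "arguments": {
  "increments": [
    [[0,0,-0.5,0,0,0,0.2],[0,0,0,0,0,0,0.2],[0,0,0,0,0,0,0.2],[0,0,0,0,0,0,0.2],[0,0,0,0,0,0,0.2]]
  ]
}}

```text
time: 12.53
tool_pos: [0.4426, 0.0372, 0.1708]
tcp_rot: [0.229, -3.13, -0.0]
wrist_force: [-0.2, 0.4, -1.5]
width: 0.736
grip_force: 55.2
```

```bash
python3 - <<'E'
from h import *
s=read_state();print(s['time'],s['tool_pos'],s['wrist_force'],s['width'],s['grip_force'])
im,d=viewer.read_camera('side');p=cloud('side',d).reshape(-1,3)
t=np.array(s['tool_pos']);q=p[(np.hypot(*(p[:,:2]-t[:2]).T)<.036)&(p[:,2]<t[2]-.035)]
print(np.histogram(q[:,2],np.arange(-.006,.2,.01)))
cv2.imwrite('pics/s3.png',cv2.resize(im[200:330,230:360],(600,600)))
plan([.46,.15,.12],60,.2,n=10)
E
```

```text
12.5333 [0.4426 0.0372 0.1708] [-0.2085  0.3682 -1.5238] 0.736434268804672 55.17969500098843
(array([263, 144, 321, 121, 127,   0,   0,   0,   0,   0,   0,  60, 252,
       160,   3,   0,   0,   0,   0,   0]), array([-0.006,  0.004,  0.014,  0.024,  0.034,  0.044,  0.054,  0.064,
        0.074,  0.084,  0.094,  0.104,  0.114,  0.124,  0.134,  0.144,
        0.154,  0.164,  0.174,  0.184,  0.194]))
[-0.11, 0.36, 0.17, -0.0, -0.0, 0.64, 0.2]
[-0.09, 0.37, 0.17, -0.0, -0.0, 0.64, 0.2]
[-0.06, 0.38, 0.17, -0.0, -0.0, 0.64, 0.2]
[-0.04, 0.38, 0.17, -0.0, -0.0, 0.64, 0.2]
[-0.01, 0.38, 0.17, -0.0, -0.0, 0.64, 0.2]
[0.01, 0.38, 0.17, -0.0, -0.01, 0.64, 0.2]
[0.04, 0.38, 0.17, -0.0, -0.0, 0.64, 0.2]
[0.06, 0.37, 0.17, -0.0, -0.0, 0.64, 0.2]
[0.09, 0.37, 0.16, -0.01, -0.01, 0.64, 0.2]
[0.11, 0.37, 0.17, -0.0, -0.0, 0.64, 0.2]
rows 10 end [0.4602 0.1501 0.12  ]
```

View pics/s3.png

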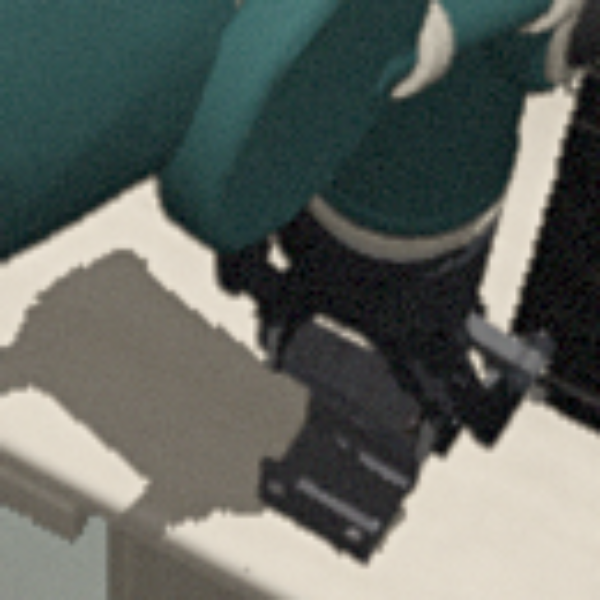

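The side crop shows the jaw gripped between the fingers at about (350,380), above the now empty stand at (330,500). I carry it to the free desk area.

>>> {"name": "jog_arm", "arguments": {
  "increments": [
    [[-0.11,0.36,0.17,0,0,0.64,0.2],[-0.09,0.37,0.17,0,0,0.64,0.2],[-0.06,0.38,0.17,0,0,0.64,0.2],[-0.04,0.38,0.17,0,0,0.64,0.2],[-0.01,0.38,0.17,0,0,0.64,0.2]]
  ]
}}

```text
time: 13.0
tool_pos: [0.4517, 0.0941, 0.1453]
tcp_rot: [-0.301, -3.125, 0.001]
wrist_force: [0.6, 0.0, -0.4]
width: 0.737
grip_force: 55.1
```

>>> {"name": "jog_arm", "arguments": {
  "increments": [
    [[0.01,0.38,0.17,0,0,0.64,0.2],[0.04,0.38,0.17,0,0,0.64,0.2],[0.06,0.37,0.17,0,0,0.64,0.2],[0.09,0.37,0.17,0,0,0.64,0.2],[0.11,0.37,0.17,0,0,0.64,0.2]]
  ]
}}

```text
time: 13.42
tool_pos: [0.4606, 0.1504, 0.1197]
tcp_rot: [-0.818, -3.031, 0.002]
wrist_force: [-0.5, -0.7, -2.1]
width: 0.738
grip_force: 55.2
```

>>> {"name": "jog_arm", "arguments": {
  "increments": [
    [[0,0,0.3,0,0,0,0.2],[0,0,0.4,0,0,0,0.2],[0,0,0.4,0,0,0,0.2],[0,0,0.3,0,0,0,0.2],[0,0,0.2,0,0,0,0.2]]
  ]
}}

```text
time: 13.83
tool_pos: [0.4601, 0.1494, 0.0711]
tcp_rot: [-0.811, -3.032, 0.003]
wrist_force: [0.1, -0.6, -1.3]
width: 0.74
grip_force: 55.1
```

>>> {"name": "jog_arm", "arguments": {
  "increments": [
    [[0,0,0,0,0,0,0.2],[0,0,0,0,0,0,0.2],[0,0,0,0,0,0,0.2],[0,0,0,0,0,0,0.2],[0,0,0,0,0,0,0.2]]
  ]
}}

```text
time: 14.25
tool_pos: [0.462, 0.1502, 0.0739]
tcp_rot: [0.813, 3.033, 0.001]
wrist_force: [-0.8, -0.1, -2.1]
width: 0.738
grip_force: 55.1
```

>>> {"name": "jog_arm", "arguments": {
  "increments": [
    [[0,0,0.1,0,0,0,0.2],[0,0,0.1,0,0,0,0.2],[0,0,0.05,0,0,0,0.2],[0,0,0,0,0,0,0.2],[0,0,0,0,0,0,0.2]]
  ]
}}

```text
time: 14.67
tool_pos: [0.4619, 0.1502, 0.0669]
tcp_rot: [0.813, 3.034, 0.0]
wrist_force: [-3.7, -1.0, 10.1]
width: 0.735
grip_force: 62.3
```

>>> {"name": "jog_arm", "arguments": {
  "increments": [
    [[0,0,0,0,0,0,1],[0,0,0,0,0,0,1],[0,0,0,0,0,0,1],[0,0,0,0,0,0,1],[0,0,0,0,0,0,1]]
  ]
}}

```text
time: 15.08
tool_pos: [0.4613, 0.1501, 0.0655]
tcp_rot: [-0.813, -3.034, 0.0]
wrist_force: [0.2, -0.1, 0.4]
width: 0.994
grip_force: 0.0
```

>>> {"name": "jog_arm", "arguments": {
  "increments": [
    [[0,0,-0.6,0,0,0,1],[0,0,-0.9,0,0,0,1],[0,0,-0.9,0,0,0,1],[0,0,-0.9,0,0,0,1],[0,0,-0.9,0,0,0,1]]
  ]
}}

```text
time: 15.5
tool_pos: [0.461, 0.15, 0.1926]
tcp_rot: [-0.813, -3.034, 0.001]
wrist_force: [1.1, 0.6, -0.0]
width: 0.997
grip_force: 0.0
```

>>> {"name": "jog_arm", "arguments": {
  "increments": [
    [[0,0,0,0,0,-1,1],[0,0,0,0,0,-1,1],[0,0,0,0,0,-1,1],[0,0,0,0,0,-1,1],[0,0,0,0,0,-1,1]]
  ]
}}

```text
time: 15.92
tool_pos: [0.4613, 0.1501, 0.1916]
tcp_rot: [0.008, -3.141, 0.0]
wrist_force: [-0.2, -0.2, 0.3]
width: 0.999
grip_force: 0.0
```

>>> {"name": "jog_arm", "arguments": {
  "increments": [
    [[0,0,0,0,0,-1,1],[0,0,0,0,0,-1,1],[0,0,0,0,0,-1,1],[0,0,0,0,0,-1,1],[0,0,0,0,0,-1,1]]
  ]
}}

```text
time: 16.33
tool_pos: [0.4612, 0.15, 0.1914]
tcp_rot: [0.821, -3.032, 0.0]
wrist_force: [0.8, 0.1, 0.0]
width: 1.003
grip_force: 0.0
```

>>> {"name": "jog_arm", "arguments": {
  "increments": [
    [[0,0,0,0,0,-1,1],[0,0,0,0,0,-1,1],[0,0,0,0,0,-1,1],[0,0,0,0,0,-1,1],[0,0,0,0,0,-1,1]]
  ]
}}

```text
time: 16.75
tool_pos: [0.4612, 0.1501, 0.1914]
tcp_rot: [1.577, -2.716, -0.0]
wrist_force: [-0.2, -0.3, 0.2]
width: 0.999
grip_force: 0.0
```

>>> {"name": "jog_arm", "arguments": {
  "increments": [
    [[0,0,0,0,0,0,1],[0,0,0,0,0,0,1],[0,0,0,0,0,0,1],[0,0,0,0,0,0,1],[0,0,0,0,0,0,1]]
  ]
}}

```text
time: 17.17
tool_pos: [0.4614, 0.1501, 0.1916]
tcp_rot: [1.569, -2.722, -0.0]
wrist_force: [0.2, 0.2, 0.3]
width: 0.999
grip_force: 0.0
```

```bash
python3 - <<'E'
from h import *
s=read_state();print(s['time'],s['tool_pos'],s['tcp_rot'],s['q'],s['width'])
im,d=viewer.read_camera('wrist');cv2.imwrite('pics/w3.png',im)
p=wcloud(d,s).reshape(-1,3);p=p[np.hypot(*(p[:,:2]-[.461,.150]).T)<.05]
q=p[(p[:,2]>.009)&(p[:,2]<.03)];r=cv2.minAreaRect((q[:,:2]*1000).astype(np.float32));print(r,len(q),np.percentile(q[:,2],[50,95]))
l=local(wcloud(d,s).reshape(-1,3));
m=(abs(l[:,0])<.07)&(abs(l[:,1])<.04)&(l[:,2]>.015);print('cradle pts',m.sum())
for n in('side','top'):
    im,d=viewer.read_camera(n);p=cloud(n,d).reshape(-1,3);p=p[np.hypot(*(p[:,:2]-[.461,.150]).T)<.045];q=p[(p[:,2]>.009)&(p[:,2]<.03)]
    if len(q)>20:print(n,cv2.minAreaRect((q[:,:2]*1000).astype(np.float32)),len(q))
E
```

```text
17.1667 [0.4614 0.1501 0.1916] [ 1.5688 -2.7218 -0.    ] [ 0.2631  0.005   2.1156  0.      1.021  -2.3534] 0.9993218667386093
((462.31365966796875, 148.99032592773438), (64.25354766845703, 27.05239486694336), 60.05714797973633) 2075 [0.0185 0.0199]
cradle pts 779
side ((463.6331481933594, 148.38795471191406), (66.59818267822266, 27.25729751586914), 57.95904541015625) 325
```

The jaw lies flat on the desk at (0.462, 0.1495), yaw 60°, size 64 by 27 mm and top at 18.5 mm, which matches the given sizes. I regrasp it by its long sides.

>>> {"name": "jog_arm", "arguments": {
  "increments": [
    [[0,-0.03,0.8,0,0,0,0.8],[0,0,0.8,0,0,0,0.6],[0,0,0.8,0,0,0,0.4],[0,0,0.7,0,0,0,0.3],[0,0,0.4,0,0,0,0.3]]
  ]
}}

```text
time: 17.73
tool_pos: [0.4607, 0.1492, 0.0843]
tcp_rot: [1.568, -2.718, -0.001]
wrist_force: [-0.8, -0.1, -0.2]
width: 0.653
grip_force: 0.0
```

>>> {"name": "jog_arm", "arguments": {
  "increments": [
    [[0,0,0.3,0,0,0,0.3],[0,0,0,0,0,0,0.3],[0,0,0,0,0,0,-0.6],[0,0,0,0,0,0,-0.6],[0,0,0,0,0,0,-0.6]]
  ],
  "force": 50
}}

```text
time: 18.15
tool_pos: [0.4633, 0.15, 0.0792]
tcp_rot: [-1.569, 2.719, -0.001]
wrist_force: [-1.3, -0.5, 0.2]
width: 0.267
grip_force: 49.0
```

>>> {"name": "jog_arm", "arguments": {
  "increments": [
    [[0,0,0,0,0,0,-0.6],[0,0,0,0,0,0,-0.6],[0,0,0,0,0,0,-0.6],[0,0,0,0,0,0,-0.6],[0,0,0,0,0,0,-0.6]]
  ]
}}

```text
time: 18.57
tool_pos: [0.4633, 0.15, 0.0791]
tcp_rot: [-1.569, 2.719, -0.001]
wrist_force: [-0.3, -0.1, 6.4]
width: 0.263
grip_force: 49.5
```

```bash
python3 - <<'E'
from h import *
print(read_state()['tool_pos'])
# cradle from the top and side views: high points inside the box
for n,src in(('top',np.load('top1.npz')['d']),('side',viewer.read_camera('side')[1])):
    l=local(cloud(n,src).reshape(-1,3));print(n,lid(n,src))
    c=l[(abs(l[:,0]+.008)<.055)&(abs(l[:,1])<.025)&(l[:,2]>.034)&(l[:,2]<.05)]
    for sgn in(1,-1):
        k=c[np.sign(c[:,0]+.008)==sgn];
        if len(k)>3: print('cheek',sgn,k.min(0),k.max(0),k.mean(0),len(k))
    k=l[(abs(l[:,0]+.008)<.03)&(abs(l[:,1])<.03)&(l[:,2]>.015)&(l[:,2]<.028)]
    if len(k)>3: print('plinth',np.percentile(k,[1,99],axis=0),k.mean(0),len(k))
    w=l[(abs(l[:,0])<.06)&(abs(abs(l[:,1])-.072)<.012)&(l[:,2]>.058)&(l[:,2]<.072)]
    for sg in(1,-1): print('wall',sg,np.median(w[np.sign(w[:,1])==sg],0))
    w=l[(abs(l[:,1])<.06)&(abs(l[:,0]+.078)<.012)&(l[:,2]>.058)&(l[:,2]<.072)]
    print('front',np.median(w,0))
E
```

```text
[0.4633 0.15   0.0791]
top ('lid angle', np.float64(1.7352954715000077), 890, np.int64(855))
cheek 1 [ 0.027  -0.0136  0.0358] [0.0369 0.0129 0.0461] [ 0.0311 -0.0003  0.0422] 48
cheek -1 [-0.0523 -0.0193  0.034 ] [-0.043  0.013  0.049] [-0.0471 -0.0013  0.0423] 46
plinth [[-0.0372 -0.013   0.0174]
 [ 0.021   0.0109  0.0257]] [-0.008  -0.001   0.0213] 260
wall 1 [-0.0009  0.0714  0.0653]
wall -1 [ 0.0019 -0.0728  0.0648]
front [-0.0772  0.0014  0.0654]
side ('lid angle', np.float64(1.7853058818920464), 64, np.int64(58))
cheek -1 [-0.0625 -0.0185  0.034 ] [-0.0434  0.0218  0.0499] [-0.0503 -0.0009  0.0434] 28
plinth [[-0.0317 -0.0114  0.0155]
 [ 0.0207  0.0127  0.0236]] [-0.0061  0.0013  0.0198] 203
wall 1 [-0.0261  0.0735  0.0633]
wall -1 [nan nan nan]
front [-0.0792  0.0191  0.063 ]
  return _methods._mean(a, axis=axis, dtype=dtype,
  ret = um.true_divide(
```

>>> {"name": "jog_arm", "arguments": {
  "increments": [
    [[0,0,-0.4,0,0,0,-0.6],[0,0,-0.8,0,0,0,-0.6],[0,0,-0.9,0,0,0,-0.6],[0,0,-0.9,0,0,0,-0.6],[0,0,-0.8,0,0,0,-0.6]]
  ]
}}

```text
time: 19.03
tool_pos: [0.4621, 0.1496, 0.1932]
tcp_rot: [-1.57, 2.72, -0.0]
wrist_force: [0.5, 0.8, -1.2]
width: 0.267
grip_force: 49.2
```

>>> {"name": "jog_arm", "arguments": {
  "increments": [
    [[0,0,0,0,0,0,-0.6],[0,0,0,0,0,0,-0.6],[0,0,0,0,0,0,-0.6],[0,0,0,0,0,0,-0.6],[0,0,0,0,0,0,-0.6]]
  ]
}}

```text
time: 19.45
tool_pos: [0.461, 0.1493, 0.1898]
tcp_rot: [1.569, -2.718, -0.001]
wrist_force: [0.6, -0.8, -1.6]
width: 0.266
grip_force: 49.2
```

```bash
cat >> h.py <<'E'
def jaw(s,n='side'):
    """held jaw points in the tool frame, seen by a fixed camera"""
    im,d=viewer.read_camera(n);p=cloud(n,d).reshape(-1,3);g=Ro.from_rotvec(s['tcp_rot']).inv().apply(p-s['tool_pos'])
    g=g[(abs(g[:,0])<.042)&(abs(g[:,1])<.018)&(g[:,2]>.05)&(g[:,2]<.095)]
    print(n,len(g),np.percentile(g,[1,50,99],axis=0))
    e=g[abs(g[:,0])>.013];print('  ends beyond pads',len(e),np.percentile(e,[1,99],axis=0))
E
python3 - <<'E'
from h import *
s=read_state();print(s['time'],s['tool_pos'],s['wrist_force'],s['width'],s['grip_force'])
jaw(s);jaw(s,'top')
im,d=viewer.read_camera('side');cv2.imwrite('pics/s4.png',cv2.resize(im[160:290,200:330],(600,600)))
plan([.4789,.3074,.19],172.7,-.6,n=10)
E
```

```text
19.45 [0.461  0.1493 0.1898] [ 0.582  -0.8329 -1.6251] 0.2663335408154026 49.229123998011346
side 369 [[-0.023  -0.0154  0.0517]
 [ 0.0137 -0.0016  0.0621]
 [ 0.0341  0.0167  0.0784]]
  ends beyond pads 216 [[-0.0236 -0.0134  0.0588]
 [ 0.0342  0.0135  0.0796]]Traceback (most recent call last):
  File "<stdin>", line 3, in <module>
  File "h.py", line 44, in jaw
    print(n,len(g),np.percentile(g,[1,50,99],axis=0))
                   ~~~~~~~~~~~~~^^^^^^^^^^^^^^^^^^^^
    return _quantile_unchecked(
        a, q, axis, out, overwrite_input, method, keepdims, weights)
    return _ureduce(a,
                    func=_quantile_ureduce_func,
    ...<5 lines>...
                    overwrite_input=overwrite_input,
                    method=method)
    r = func(a, **kwargs)
    result = _quantile(arr,
                       quantiles=q,
    ...<2 lines>...
                       out=out,
                       weights=wgt)
    slices_having_nans = np.isnan(arr[-1, ...])
                                  ~~~^^^^^^^^^
IndexError: index -1 is out of bounds for axis 0 with size 0
```

```bash
python3 - <<'E'
from h import *
plan([.4790,.3079,.19],172.7,-.6,n=10)
E
```

```text
[-0.49, 0.21, 0.0, 0.0, -0.0, -0.38, -0.6]
[-0.49, 0.19, 0.0, 0.0, -0.0, -0.38, -0.6]
[-0.5, 0.17, 0.0, 0.0, -0.0, -0.38, -0.6]
[-0.51, 0.16, 0.0, 0.0, -0.0, -0.38, -0.6]
[-0.52, 0.13, 0.0, 0.0, -0.0, -0.38, -0.6]
[-0.52, 0.11, 0.0, 0.0, -0.0, -0.38, -0.6]
[-0.52, 0.09, 0.0, 0.01, -0.0, -0.38, -0.6]
[-0.53, 0.08, 0.0, 0.0, -0.0, -0.38, -0.6]
[-0.53, 0.05, 0.0, 0.01, -0.01, -0.37, -0.6]
[-0.53, 0.03, 0.0, 0.0, -0.0, -0.38, -0.6]
rows 10 end [0.4791 0.3079 0.19  ]
```

>>> {"name": "jog_arm", "arguments": {
  "increments": [
    [[-0.49,0.21,0,0,0,-0.38,-0.6],[-0.49,0.19,0,0,0,-0.38,-0.6],[-0.5,0.17,0,0,0,-0.38,-0.6],[-0.51,0.15,0,0,0,-0.38,-0.6],[-0.52,0.13,0,0,0,-0.38,-0.6]]
  ]
}}

```text
time: 19.97
tool_pos: [0.4713, 0.2293, 0.1908]
tcp_rot: [1.834, -2.549, -0.0]
wrist_force: [0.6, 0.2, -2.1]
width: 0.264
grip_force: 49.2
```

>>> {"name": "jog_arm", "arguments": {
  "increments": [
    [[-0.52,0.11,0,0,0,-0.38,-0.6],[-0.52,0.09,0,0,0,-0.38,-0.6],[-0.53,0.08,0,0,0,-0.38,-0.6],[-0.53,0.05,0,0,0,-0.38,-0.6],[-0.53,0.03,0,0,0,-0.38,-0.6]]
  ]
}}

```text
time: 20.38
tool_pos: [0.4802, 0.3091, 0.1912]
tcp_rot: [2.08, -2.353, -0.0]
wrist_force: [-0.0, 0.5, -1.2]
width: 0.265
grip_force: 49.2
```

>>> {"name": "jog_arm", "arguments": {
  "increments": [
    [[0,0,0,0,0,0,-0.6],[0,0,0,0,0,0,-0.6],[0,0,0,0,0,0,-0.6],[0,0,0,0,0,0,-0.6],[0,0,0,0,0,0,-0.6]]
  ]
}}

```text
time: 20.8
tool_pos: [0.4801, 0.3074, 0.1916]
tcp_rot: [2.076, -2.357, 0.0]
wrist_force: [-1.0, -0.1, -1.4]
width: 0.266
grip_force: 49.3
```

```bash
python3 - <<'E'
from h import *
s=read_state();print(s['time'],s['tool_pos'],s['q'],s['width'],local(np.array(s['tool_pos'])))
jaw(s)
im,d=viewer.read_camera('wrist');g=wcloud(d,s).reshape(-1,3);g=Ro.from_rotvec(s['tcp_rot']).inv().apply(g-s['tool_pos'])
g=g[(abs(g[:,0])<.042)&(abs(g[:,1])<.018)&(g[:,2]>.05)&(g[:,2]<.095)];print('wrist',len(g));
if len(g): print(np.percentile(g,[1,50,99],axis=0))
l=local(wcloud(d,s).reshape(-1,3));c=l[(l[:,0]<-.035)&(l[:,0]>-.06)&(abs(l[:,1])<.025)&(l[:,2]>.034)&(l[:,2]<.05)]
print('front cheek',len(c));
if len(c): print(np.percentile(c,[2,98],axis=0))
plan([.4790,.3079,.125],172.7,-.6,n=5)
a,b=viewer.read_camera('side');cv2.imwrite('pics/m.png',np.hstack([cv2.resize(im,(440,330)),cv2.resize(a[130:280,150:310],(352,330))]))
E
```

```text
20.8 [0.4801 0.3074 0.1916] [ 0.5258  0.1638  1.9427 -0.0002  1.0355 -2.489 ] 0.2659292332797008 [-0.0069 -0.0012  0.1916]
side 309 [[-0.0145 -0.0171  0.0503]
 [ 0.0162 -0.001   0.0623]
 [ 0.0344  0.0173  0.0794]]
  ends beyond pads 175 [[-0.015  -0.0137  0.0581]
 [ 0.0346  0.0143  0.0802]]
wrist 6517
[[-0.0297 -0.0154  0.0515]
 [ 0.0111  0.0006  0.0607]
 [ 0.0331  0.0159  0.075 ]]
front cheek 402
[[-0.0512 -0.0125  0.0366]
 [-0.0437  0.0141  0.0445]]
[-0.0, 0.01, 0.44, 0.0, -0.0, 0.0, -0.6]
[-0.0, 0.01, 0.45, 0.0, -0.0, 0.0, -0.6]
[-0.0, 0.01, 0.44, 0.0, -0.0, 0.0, -0.6]
[-0.01, 0.01, 0.45, 0.0, -0.0, 0.0, -0.6]
[-0.0, 0.0, 0.44, 0.0, -0.0, 0.01, -0.6]
rows 5 end [0.479  0.3079 0.1251]
```

View pics/m.png

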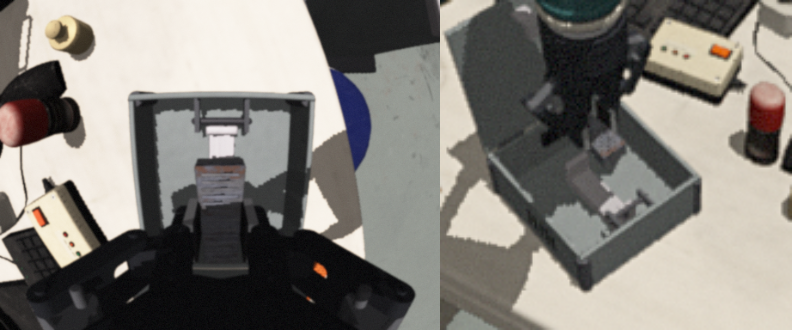

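The wrist half shows the jaw at (220,210), serrations up and in line with the cradle strip at (220,140), and the side half shows it above the cradle. Its offset is about 1 mm, so I correct that and lower it.

>>> {"name": "jog_arm", "arguments": {
  "increments": [
    [[-0.03,0.05,0.5,0,0,0,-0.6],[0,0,0.6,0,0,0,-0.6],[0,0,0.6,0,0,0,-0.6],[0,0,0.6,0,0,0,-0.6],[0,0,0,0,0,0,-0.6]]
  ]
}}

```text
time: 21.37
tool_pos: [0.4764, 0.3073, 0.1189]
tcp_rot: [2.072, -2.352, -0.002]
wrist_force: [-1.5, -0.9, -1.8]
width: 0.266
grip_force: 49.2
```

>>> {"name": "jog_arm", "arguments": {
  "increments": [
    [[0,0,0.2,0,0,0,-0.6],[0,0,0.2,0,0,0,-0.6],[0,0,0.1,0,0,0,-0.6],[0,0,0,0,0,0,-0.6],[0,0,0,0,0,0,-0.6]]
  ]
}}

```text
time: 21.78
tool_pos: [0.4792, 0.3093, 0.1082]
tcp_rot: [-2.077, 2.356, -0.0]
wrist_force: [-1.1, 0.5, -1.3]
width: 0.271
grip_force: 49.2
```

```bash
python3 - <<'E'
from h import *
s=read_state();print(s['time'],s['tool_pos'],s['wrist_force'],s['width'],local(np.array(s['tool_pos'])))
E
```

```text
21.7833 [0.4792 0.3093 0.1082] [-1.0794  0.5488 -1.2964] 0.2713653969634727 [-0.0051 -0.      0.1082]
```

>>> {"name": "jog_arm", "arguments": {
  "increments": [
    [[0.02,0,0.08,0,0,0,-0.6],[0,0,0.08,0,0,0,-0.6],[0,0,0.06,0,0,0,-0.6],[0,0,0,0,0,0,-0.6],[0,0,0,0,0,0,-0.6]]
  ]
}}

```text
time: 22.2
tool_pos: [0.4786, 0.3084, 0.1009]
tcp_rot: [2.077, -2.356, -0.0]
wrist_force: [-0.3, -0.0, -0.6]
width: 0.264
grip_force: 49.2
```

>>> {"name": "jog_arm", "arguments": {
  "increments": [
    [[0,0,0.03,0,0,0,-0.6],[0,0,0,0,0,0,-0.6],[0,0,0,0,0,0,-0.2],[0,0,0,0,0,0,0.2],[0,0,0,0,0,0,0.2]]
  ]
}}

```text
time: 22.62
tool_pos: [0.479, 0.3086, 0.1005]
tcp_rot: [-2.077, 2.356, -0.0]
wrist_force: [-0.4, -0.2, -0.1]
width: 0.598
grip_force: 0.0
```

>>> {"name": "jog_arm", "arguments": {
  "increments": [
    [[0,0,0,0,0,0,0.2],[0,0,0,0,0,0,0.2],[0,0,-0.2,0,0,0,0.2],[0,0,-0.5,0,0,0,0.2],[0,0,-0.8,0,0,0,0.2]]
  ]
}}

```text
time: 23.03
tool_pos: [0.477, 0.3074, 0.1434]
tcp_rot: [2.074, -2.353, -0.002]
wrist_force: [-0.4, -0.4, -0.3]
width: 0.599
grip_force: 0.0
```

>>> {"name": "jog_arm", "arguments": {
  "increments": [
    [[0,0,-0.8,0,0,0,0.2],[0,0,-0.8,0,0,0,0.2],[0,0,0,0,0,0,0.2],[0,0,0,0,0,0,0.2],[0,0,0,0,0,0,0.2]]
  ]
}}

```text
time: 23.45
tool_pos: [0.4785, 0.3083, 0.193]
tcp_rot: [2.077, -2.357, -0.0]
wrist_force: [0.3, 0.2, -0.6]
width: 0.603
grip_force: 0.0
```

```bash
python3 - <<'E'
from h import *
s=read_state();print(s['time'],s['tool_pos'],s['wrist_force'],s['width'])
im,d=viewer.read_camera('wrist');l=local(wcloud(d,s).reshape(-1,3))
j=l[(abs(l[:,0]+.008)<.034)&(abs(l[:,1])<.022)&(l[:,2]>.032)&(l[:,2]<.05)]
print('jaw',len(j),np.percentile(j,[1,50,99],axis=0));print(cv2.minAreaRect((j[:,:2]*1000).astype(np.float32)))
a,b=viewer.read_camera('side');print(lid('side',b))
k=local(cloud('side',b).reshape(-1,3));k=k[(abs(k[:,0]+.008)<.034)&(abs(k[:,1])<.022)&(k[:,2]>.032)&(k[:,2]<.05)];print('side jaw',len(k),k.mean(0) if len(k) else 0)
t,b=viewer.read_camera('top');print(lid('top',b))
cv2.imwrite('pics/f.png',np.hstack([cv2.resize(im,(440,330)),cv2.resize(a[130:280,150:310],(352,330))]))
E
```

```text
23.45 [0.4785 0.3083 0.193 ] [ 0.2677  0.2228 -0.5541] 0.6028921487705781
jaw 2400 [[-0.0389 -0.0119  0.0362]
 [-0.0119  0.0011  0.0395]
 [ 0.0241  0.0135  0.0414]]
((-6.806884765625, 0.9035196304321289), (64.59215545654297, 27.012754440307617), 0.3970475196838379)
('lid angle', np.float64(1.7272183808469896), 792, np.int64(779))
side jaw 278 [-0.0099  0.0018  0.0382]
('lid angle', np.float64(1.7372752181732298), 503, np.int64(481))
```

View pics/f.png

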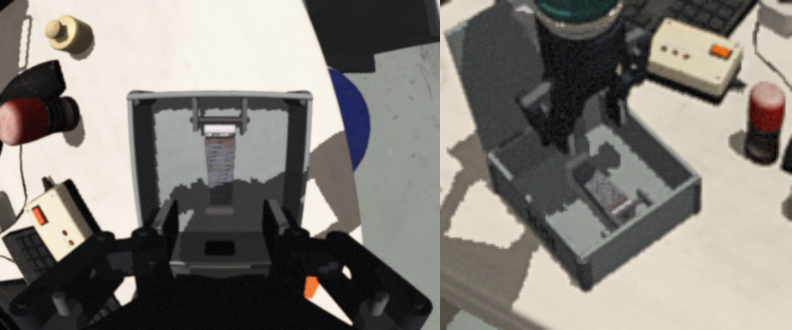

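The jaw lies on the cradle at (218,165) in the wrist half. Its centre is about 1 mm from the cradle point, its top is at 39 mm and its yaw is off by 0.4°. The lid is at 1.73 rad and the gripper is clear, so I hand the job in.

```bash
python3 -c "
from workcell import bot
print(bot.finish_job())"
```

```text
the job is handed in; nothing more can be done
None
```

The job is handed in: the lid stands open at about 1.73 rad, and the jaw insert lies serrations up on the cradle, centred to about 1 mm. The gripper is clear, the roller, brass weight and glue bottle were never approached, and no verdict came back from the judging.

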